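# Stage sample jars and hold the chamber cover ready

### The job

First stand the two loose green-capped sample jars upright on the free marked rings of the white loading shelf, so that all three jars form a neat row, with the middle one left in its place. Then take the sample chamber's sprung cover by its bar, raise it clearly past its balance point (the red line on the hinge cheeks) without letting it fly open against its stop, and ease it back to about ten degrees below that point. Finish there, still holding the bar so that the cover stays still, and leave everything else on the bench alone.

Things in the scene. Friction and masses are not known exactly. Their poses are not given: they have to be found in the camera images.
- chamber: fixed white sample chamber, 150 (x) by 200 (y) by 100 mm high, open-topped under its cover. Origin: centre of its underside, on the bench; its front (-x) faces roughly the robot, its yaw varies, it may stand left or right. The cover's hinge axis runs along the chamber's y at x = +75, z = 100 mm in this frame. An aluminium hinge cheek stands either side of it, y = +-113 mm, x -5 to 95, up to z = 165 mm, each with a red radial line at the balance angle.
- cover (a joint): angle of the cover in rad: 0 shut, growing as its front edge rises, stop at 1.5. Sprung and over-centre with the balance point at 0.95 rad (54 degrees): below it the cover falls shut, above it it flies open by itself. The pull at the bar is small (about 1.2 N to start lifting, under 2 N anywhere). The cover is a plate 160 by 208 mm, 24 mm thick, of 1 kg, running forwards (chamber -x) from the hinge.
- cover_bar (a point): middle of the cover's grab bar: a round dark steel bar of 14 mm diameter, 100 mm long, parallel to the hinge, 50 mm clear in front of the cover's front edge so that a finger fits behind it. It lies 210 mm forward of the hinge axis and 12 mm above it when shut (112 mm over the bench) and turns about the hinge with the cover, so it rises and moves away from the robot. The round bar may turn between the fingers.
- shelf: fixed low white loading shelf, 100 (x) by 220 (y) mm, its top 45 mm above the bench. Origin: centre underneath, on the bench; yaw varies, it may stand left or right. The row runs along its y.
- place_left (a point): centre of the blue ring (58 mm across) on the shelf's top at its +y end, 64 mm from the middle ring; z at the shelf's top
- place_mid (a point): centre of the middle blue ring; the middle jar stands on it
- place_right (a point): centre of the blue ring on the shelf's top at its -y end, 64 mm from the middle ring
- jar_a_c (a point): centre, half-way up, of a loose round sample jar with a green cap, 44 mm diameter, 75 mm high, about 0.12 kg, standing on the bench; its z axis is the jar's axis. Either jar may take either free ring.
- jar_b_c (a point): centre of the other loose jar, identical
- jar_mid_c (a point): centre of the identical jar that already stands on the shelf's middle ring; leave it there
- beaker: glass beaker, 76 mm across, 100 mm high, standing at the back: leave alone; origin at its underside
- reagent: amber bottle, 64 mm across, 150 mm high, at the back: leave alone; origin at its underside
- cup_1: clear open sample cup, 66 mm across, 50 mm high, between chamber and shelf, towards the back: leave alone; origin at its underside
- cup_2: white open sample cup, 66 mm across, 50 mm high, to the left near the robot: leave alone; origin at its underside
- spatula: lab spatula with a blue handle, 170 mm long, lying on the bench to the right near the robot: leave alone
Not all that is in view belongs to the job. What is shaped like the part that bears jar_b_c but blue or orange is not meant.

How it is judged:
On the way, in this order (a step that is already met when the one before it is completed fails the run):
1. the three jars stand in a row on the shelf, released, while the cover is still shut (((horizontal distance between jar_a_c and place_left below 0.012 m and horizontal distance between jar_b_c and place_right below 0.012 m) or (horizontal distance between jar_b_c and place_left below 0.012 m and horizontal distance between jar_a_c and place_right below 0.012 m)) and horizontal distance between jar_mid_c and place_mid below 0.012 m and angle between each of jar_a_c, jar_b_c, jar_mid_c's own z axis and vertical below 0.1 rad and height (world z) of jar_a_c between 0.078 and 0.087 m and contact force between the fingers and jar_a below 0.1 N and linear speed of each of jar_a, jar_b, jar_mid below 0.03 m/s and height (world z) of jar_b_c between 0.078 and 0.087 m and contact force between the fingers and jar_b below 0.1 N and height (world z) of jar_mid_c between 0.078 and 0.087 m and contact force between the fingers and jar_mid below 0.1 N and value of joint cover below 0.1 rad), for 0.2 s.
2. the cover is raised past its balance point (beyond 1.0 rad) (value of joint cover above 1 rad), for 0.2 s.
At the end, for the whole second after the job is handed in: Both loose jars stand upright (within 0.1 rad) on the shelf, one on each free ring within 12 mm of its centre, the middle jar within 12 mm of its ring's centre; the cover stands still (under 0.1 rad/s) at 0.63 to 0.92 rad, that is 2 to 18 degrees below its balance point, held by the fingers on it (((horizontal distance between jar_a_c and place_left below 0.012 m and horizontal distance between jar_b_c and place_right below 0.012 m) or (horizontal distance between jar_b_c and place_left below 0.012 m and horizontal distance between jar_a_c and place_right below 0.012 m)) and horizontal distance between jar_mid_c and place_mid below 0.012 m and angle between each of jar_a_c, jar_b_c, jar_mid_c's own z axis and vertical below 0.1 rad and height (world z) of jar_a_c between 0.078 and 0.087 m and contact force between the fingers and jar_a below 0.1 N and linear speed of each of jar_a, jar_b, jar_mid below 0.03 m/s and height (world z) of jar_b_c between 0.078 and 0.087 m and contact force between the fingers and jar_b below 0.1 N and height (world z) of jar_mid_c between 0.078 and 0.087 m and contact force between the fingers and jar_mid below 0.1 N and value of joint cover between 0.63 and 0.92 rad and velocity of joint cover between -0.1 and 0.1 rad/s and contact force between the fingers and cover above 0.3 N); the arm keeps its last pose, push and grip.
It fails at once if the cover flies open against its stop (beyond 1.42 rad) (value of joint cover above 1.42 rad).
It fails at once if the middle jar is pushed off its ring or tipped (distance of jar_mid_c from where it was at the start of the episode above 0.025 m or angle between jar_mid_c's own z axis and vertical above 0.5 rad).
It fails at once if the beaker, amber bottle, a cup or the spatula is moved more than 30 mm (distance of any of beaker, reagent, cup_1, cup_2, spatula from where it was at the start of the episode above 0.03 m).
It also fails if it takes over 72 s, if anything falls off the work surface, if the arm or the gripper's body presses on something with over 40 N, if the wrist force passes 120 N, or if a joint passes its speed limit or range.

### The arm

A 6-joint arm with a two-finger parallel gripper is mounted at the origin on the work surface. World frame = base frame: x ahead of the robot, y to its left, z up, the work surface at z = 0. Lengths are in m, angles in rad, forces in N, time in s.
With the tool pointing down it reaches from about 0.3 to 0.75 m from the base axis. Payload 8.5 kg.
Tool frame: the origin (TCP) lies between the finger pads; the fingertips stand bot.tips_ahead ahead of it and the grasp point (between the pads) lies 5 mm behind it (bot.tips_ahead is the distance from the TCP to the fingertips, in m); z points along the fingers, y is the line along which they close (so a half turn about z gives the same grasp; the last joint's range is limited). The gripper opens to 85 mm and grips with 20 to 120 N. Pads are 22 mm wide; open, the fingers measure 114 mm over their backs; the gripper's body (76 mm by 85 mm) begins 54 mm behind the grasp point. The pads swing forward as they close: fully open they stand 13 mm farther back than shut.
Start: joints at [-1.448, 0.381, 1.297, -0, 1.464, -0.215], TCP at [0.182, -0.519, 0.245] pointing down, gripper open.
Joint ranges: [-3.11, 3.11], [-0.89, 2.33], [0.22, 2.48], [-1.42, 4.56], [0.17, 2.85], [-2.88, 2.88]. Speed limits (rad/s): [2.39, 2.39, 3.14, 3.14, 3.14, 3.14].

### API

Orientations are given as [roll, pitch, yaw] about the fixed x, y, z axes, in that order (R = Rz(yaw) Ry(pitch) Rx(roll)).
In Python, from rig import bot gives the robot as it stands.
- The arm moves only by the tool carry_out, never from a script. Its argument "motion" is text: rows parted by semicolons, each of 7 numbers parted by spaces: the turn, a rotation vector about the tool's x, y, z in units of pi rad (1.0 is pi rad), then the shift along the tool's x, y, z in units of 0.25 m (1.0 is 0.25 m), then the closure, from -1 (fully open) to 1 (shut), so that 0 is half open. In form: wx wy wz tx ty tz claw; .... A call has 1 to 8 rows; each row shifts and turns the commanded pose from where the row before left it, along the tool's axes as they then stand; what a row does not reach is not made up. A row lasts 1/8 s, in which the tool goes at most 62.5 mm and 10.7 degrees, less where a joint would pass 70% of its speed; a pose out of reach is approached as far as the arm can. A call with a number of a shift or a turn outside -1 to 1 is refused whole. A call with a gripper value outside its range is refused whole. The fingers move at their own pace and stop on an object; the grip force is fixed at half the most. Time passes only in rows, so rows that do not move let the fingers close. It gives the time, the measured TCP pose, the force, the opening and the grip force at its end, in the units of the state.
- bot.get_obs(): the state, without advancing time (a new reading comes with each control period).
- bot.snapshot(name): name is "scene" or "side" or "wrist"; returns (picture, depth): 420x560x3 uint8, red, green, blue; 420x560 float32, m along the optical axis (not along the pixel's ray), 0 where there is no reading.
- bot.calibration(name): a dict with "mtx" (3x3 intrinsics, pixels), "view" (4x4, takes a point from world to camera coordinates); the wrist camera has in their place "mount" (4x4, takes a point from camera to tool coordinates, whose origin is the TCP and whose axes are the flange's). Camera axes: x right, y up, looking along -z (the intrinsics and any distortion apply to the point x, -y, -z); pixel columns grow to the right and rows downward; lengths in m; the calibration is good to about 2 mm. A picture is of the moment at which its call begins: read the wrist's pose just before it. calibration takes no time and is no camera call.
- bot.finish_job(): hands the job in; it is judged then, once.
Trained networks look in the newest picture that a camera, given by its name, has taken for a name from the list of things; names that differ only in an ending like _2 or _b are one class to them, and where a whole thing is asked for, a point or a joint stands for the part that bears it (a point fixed in the world has none). Each returns a list of dicts, best first, with "score" (0 to 1); they miss things now and then, are a little off and sometimes report something else, mostly with a low value. They report only what shows in the picture. A call takes as long as a camera call. They do not tell look-alikes from the thing itself.
- bot.spot_in(thing, camera): "xy" ([column, row] in pixels, amid what is visible of it).
- bot.tip_of(thing, camera): "xy" ([column, row] in pixels: a listed point, or the origin of a listed thing).
The state is a dict: "clock": time; "qpos": joint angles; "joint_velocities": joint speeds; "effort": joint torques, N m; "position": TCP position; "tool_rot": TCP orientation; "wrist_force": force on the tool from outside, world axes, zero at the start; "ft_torque": the same for the moment, N m; "width": finger opening in m; "grip_force": force on a finger pad.
Only numpy, scipy, OpenCV 4.12 (cv2) and the standard library are available. Lean on these libraries where they do the work, as an engineer would, in place of code of your own. Each camera call takes 0.05 s, during which the arm holds its last target. There are 200 camera calls.

## Working session

There is one attempt and no reset: what is moved stays moved. The work goes in short steps, Python scripts to look and compute and a tool call to move; the robot and the scene stay as the last step left them, time stands still between calls to the robot, and variables do not carry over. Pictures are saved under pics/ and viewed, at most 10 in all, crops included, and the job is handed in when it is done.

Besides the shell and the picture viewer there is one more tool, called as name(argument=value, ...) on one line, values as JSON. carry_out: Moves the arm, as the interface text tells. Its arguments: {"type":"object","properties":{"motion":{"type":"string"}},"required":["motion"]}

```bash
mkdir -p pics; ls
cat > h.py <<'E'
import numpy as np, cv2
from rig import bot
from scipy.spatial.transform import Rotation as R
def world(cam,u,v,d,obs=None):
    c=bot.calibration(cam);K=np.array(c["mtx"])
    p=np.array([(u-K[0,2])/K[0,0]*d,-(v-K[1,2])/K[1,1]*d,-d,1])
    if cam=="wrist":
        T=np.eye(4);T[:3,:3]=R.from_euler("xyz",obs["tool_rot"]).as_matrix();T[:3,3]=obs["position"]
        return (T@np.array(c["mount"])@p)[:3]
    return (np.linalg.inv(np.array(c["view"]))@p)[:3]
def onplane(cam,u,v,z,obs=None):
    a=world(cam,u,v,.1,obs);b=world(cam,u,v,1.,obs);t=(z-a[2])/(b[2]-a[2]);return a+t*(b-a)
def proj(cam,p):
    c=bot.calibration(cam);K=np.array(c["mtx"]);q=np.array(c["view"])@np.r_[p,1]
    return (K@[q[0],-q[1],-q[2]])[:2]/-q[2]
E
python3 - <<'E'
from h import *
np.set_printoptions(precision=4,suppress=True)
o=bot.get_obs();print(o,bot.tips_ahead)
for c in("scene","side"):
    p,d=bot.snapshot(c);cv2.imwrite(f"pics/{c}0.png",p[...,::-1]);np.save(f"{c}.npy",d)
    print(c,bot.calibration(c))
    for n in("jar_a_c","place_left","place_mid","place_right","cover_bar","chamber","shelf","jar_mid_c"):
        print(n,[(np.round(r["xy"]),round(r["score"],2)) for r in bot.tip_of(n,c)[:5]])
E
```

```text
pics
{'clock': 0.0, 'qpos': array([-1.4483,  0.3812,  1.2983, -0.    ,  1.4636, -0.2153]), 'joint_velocities': array([-0.001 , -0.0016, -0.0009, -0.0002,  0.0004,  0.0025]), 'effort': array([  0.0016, -44.8452, -23.128 ,  -0.0001,   0.0047,   0.    ]), 'position': array([ 0.1822, -0.5186,  0.2447]), 'tool_rot': array([-3.1402, -0.0003,  0.3378]), 'wrist_force': array([-0.2722, -0.299 , -0.2726]), 'ft_torque': array([-0.0325,  0.0013,  0.0102]), 'grip_force': 0.0, 'width': 0.08525470329574436} 0.014
scene {'mtx': array([[452.6539,   0.    , 277.1405],
       [  0.    , 452.6539, 207.1814],
       [  0.    ,   0.    ,   1.    ]]), 'view': array([[-0.7512,  0.6598, -0.0173,  0.4171],
       [-0.3536, -0.3802,  0.8546,  0.1288],
       [ 0.5573,  0.6481,  0.519 , -1.4652],
       [ 0.    ,  0.    ,  0.    ,  1.    ]])}
jar_a_c [(array([317., 208.]), 0.89), (array([424., 253.]), 0.51)]
place_left [(array([355., 280.]), 0.63), (array([204., 207.]), 0.51)]
place_mid [(array([329., 270.]), 0.82)]
place_right [(array([302., 260.]), 0.9)]
cover_bar [(array([239., 158.]), 0.83)]
chamber [(array
[... 151 characters left out ...]
2.2907,   0.    , 280.0871],
       [  0.    , 472.2907, 220.0828],
       [  0.    ,   0.    ,   1.    ]]), 'view': array([[-0.7111, -0.703 ,  0.0078,  0.4254],
       [ 0.5329, -0.5318,  0.6582, -0.3671],
       [-0.4586,  0.4722,  0.7528, -1.0213],
       [ 0.    ,  0.    ,  0.    ,  1.    ]])}
jar_a_c [(array([314., 275.]), 0.56)]
place_left [(array([195., 297.]), 0.71), (array([210., 267.]), 0.53)]
place_mid [(array([212., 274.]), 0.85)]
place_right [(array([235., 258.]), 0.77), (array([244., 214.]), 0.39)]
cover_bar [(array([371., 185.]), 0.86)]
chamber [(array([331., 190.]), 0.94), (array([215., 285.]), 0.33)]
shelf [(array([214., 285.]), 0.59)]
jar_mid_c [(array([209., 266.]), 0.87)]
```

View pics/scene0.png

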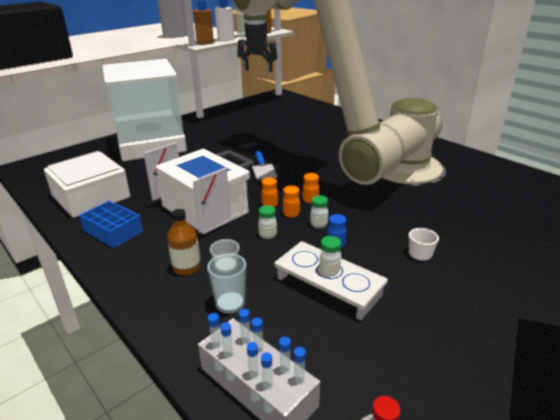

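View pics/side0.png

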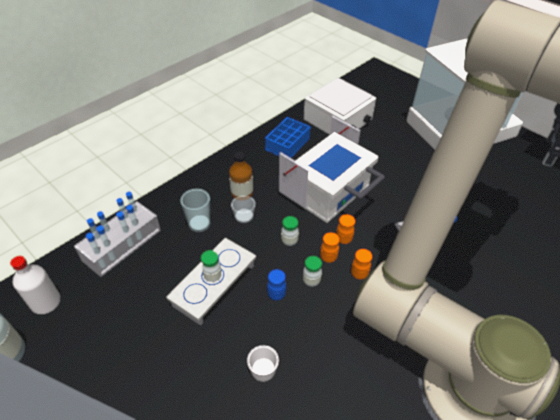

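Scene: the green-capped jars are at (267,222) and (319,211), with the middle one on the shelf at (330,257). Look-alikes are blue at (337,230) and orange at (269,190), (291,200) and (311,187). The cover bar is in the side view at (371,183), and the rings are at (305,259) and (356,282) in scene.

```bash
cat > m.py <<'E'
from h import *
np.set_printoptions(precision=4,suppress=True)
def cloud(c,d):
    v,u=np.mgrid[0:420,0:560];C=bot.calibration(c);K=C["mtx"]
    P=np.stack([(u-K[0,2])/K[0,0]*d,-(v-K[1,2])/K[1,1]*d,-d,np.ones_like(d)],-1)
    return (P@np.linalg.inv(C["view"]).T)[...,:3]
E
python3 - <<'E'
from m import *
for c in("scene","side"):
    d=np.load(c+".npy");P=cloud(c,d);im=cv2.imread(f"pics/{c}0.png");hsv=cv2.cvtColor(im,cv2.COLOR_BGR2HSV)
    for nm,lo,hi in(("green",(45,120,40),(85,255,255)),("blue",(105,150,60),(125,255,255)),("orange",(3,200,120),(15,255,255))):
        m=cv2.inRange(hsv,lo,hi);n,l,s,ce=cv2.connectedComponentsWithStats(m)
        for i in range(1,n):
            if s[i,4]<25: continue
            q=P[(l==i)&(d>0)]
            if len(q)<20 or np.hypot(*np.median(q,0)[:2])>.95: continue
            z=np.percentile(q[:,2],90);t=q[q[:,2]>z-.012]
            print(c,nm,s[i,4],ce[i],"med",np.median(q,0),"topmid",(t.min(0)+t.max(0))/2,"ztop",z)
    # shelf top and cover top
    for nm,zl,zh in(("shelf",.041,.05),("cover",.118,.13)):
        m=(P[...,2]>zl)&(P[...,2]<zh)&(d>0)&(np.hypot(P[...,0],P[...,1])<.9)&(P[...,0]>.2)
        m=cv2.morphologyEx(m.astype(np.uint8),cv2.MORPH_OPEN,np.ones((3,3)))
        n,l,s,ce=cv2.connectedComponentsWithStats(m)
        for i in range(1,n):
            if s[i,4]<300: continue
            q=P[l==i][:,:2].astype(np.float32);print(c,nm,ce[i],s[i,4],cv2.minAreaRect(q))
for n,z in(("place_left",.045),("place_mid",.045),("place_right",.045),("cover_bar",.112)):
    for c in("scene","side"):
        for r in bot.tip_of(n,c)[:1]: print(n,c,onplane(c,*r["xy"],z))
for n in ("cup_1","cup_2","beaker","reagent"):
    for r in bot.tip_of(n,"scene")[:1]: print(n,onplane("scene",*r["xy"],0),r["score"])
p,d=bot.snapshot("side");cv2.imwrite("pics/crop1.png",cv2.resize(p[110:310,170:400,::-1],None,fx=3,fy=3,interpolation=2))
E
```

```text
scene green 171 [320.0819 200.6433] med [0.4479 0.0427 0.0737] topmid [0.4455 0.0418 0.0708] ztop 0.07602561348588233
scene green 183 [266.4863 211.1694] med [ 0.5777 -0.0107  0.0741] topmid [ 0.5762 -0.0132  0.0712] ztop 0.07573153424399189
scene green 280 [330.1714 243.3643] med [0.6095 0.2296 0.119 ] topmid [0.6073 0.2273 0.1157] ztop 0.12091774848442652
scene blue 98 [259.3878 156.6224] med [ 0.3122 -0.3671  0.0158] topmid [ 0.3172 -0.3544  0.0161] ztop 0.02023968056562442
scene blue 450 [200.3222 166.1711] med [ 0.615  -0.2404  0.1254] topmid [ 0.6139 -0.2422  0.1258] ztop 0.12686049966918564
scene blue 1960 [111.4888 223.3765] med [ 0.8665 -0.2827  0.0354] topmid [ 0.8608 -0.2976  0.0438] ztop 0.04706052736963215
scene blue 448 [337.6674 226.471 ] med [0.4844 0.14   0.0538] topmid [0.4809 0.1338 0.0705] ztop 0.07531015848954652
scene blue 138 [243.8333 314.7174] med [0.8649 0.2752 0.1249] topmid [0.8655 0.2738 0.1223] ztop 0.12745498032484376
scene blue 154 [213.0844 318.7987] med [0.9075 0.2486 0.1228] topmid [0.9081 0.2482 0.1222] ztop 0.1275560681031675
scene blue 150 [256.7
[... 3050 characters left out ...]
83987427, 0.22780826687812805), (0.10160505771636963, 0.22168000042438507), 9.458887100219727)
side cover [335.6457 162.5695] 2732 ((0.6155019998550415, -0.23443150520324707), (0.1620480865240097, 0.22223545610904694), 1.9254640340805054)
place_left scene [0.5889 0.283  0.045 ]
place_left side [0.589  0.2965 0.045 ]
place_mid scene [0.6077 0.2264 0.045 ]
place_mid side [0.6108 0.227  0.045 ]
place_right scene [0.6247 0.1636 0.045 ]
place_right side [0.6063 0.1549 0.045 ]
cover_bar scene [ 0.4934 -0.2329  0.112 ]
cover_bar side [ 0.4895 -0.2381  0.112 ]
cup_1 [0.7323 0.0185 0.    ] 0.82
cup_2 [0.7323 0.0185 0.    ] 0.82
beaker [0.7917 0.1227 0.    ] 0.65
reagent [ 0.8009 -0.0515  0.    ] 0.72
```

View pics/crop1.png

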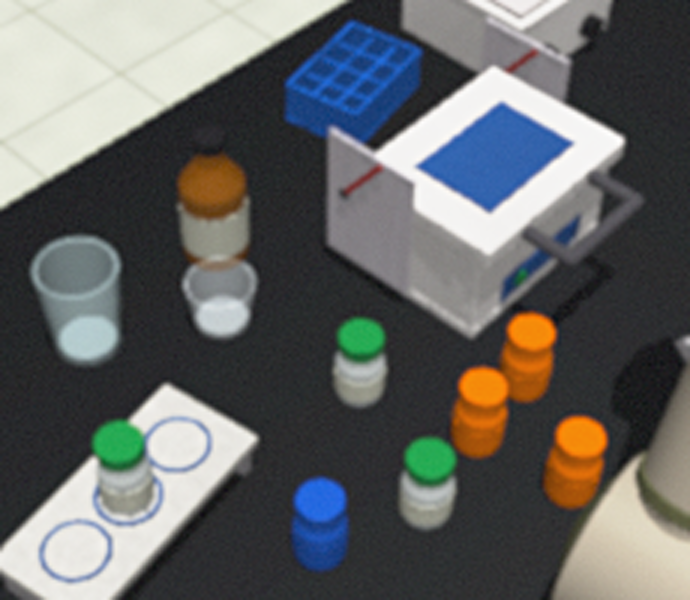

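Nothing contradicts the choice: the two green jars at crop (360,360) and (428,483) are on the bench, and the blue and orange ones are decoys. Measured positions:

| Item | Position or angle |
|---|---|
| Jar A | (.445, .042) |
| Jar B | (.575, -.0125) |
| Shelf centre | (.606, .2275) |
| Shelf yaw | 9.7° |

I'll turn the tool to yaw 99.7°, so the fingers close across the row, and then go above jar A.

carry_out(motion="0 0 -0.05 0 0 0 -1;0 0 -0.05 0 0 0 -1;0 0 -0.05 0 0 0 -1;0 0 -0.05 0 0 0 -1;0 0 -0.05 0 0 0 -1;0 0 -0.05 0 0 0 -1;0 0 -0.05 0 0 0 -1;0 0 -0.05 0 0 0 -1")

```text
clock: 2.55
position: [0.1823, -0.5189, 0.2453]
tool_rot: [3.142, -0.0, 1.6]
wrist_force: [0.0, -0.2, -0.2]
width: 0.0855
grip_force: 0.0
```

carry_out(motion="0 0 -0.046 0 0 0 -1;0 0 0 0.12 0.08 0.01 -1;0 0 0 0.13 0.09 0.01 -1;0 0 0 0.13 0.09 0.01 -1;0 0 0 0.13 0.09 0.01 -1;0 0 0 0.13 0.09 0.01 -1;0 0 0 0.13 0.09 0.01 -1;0 0 0 0.13 0.09 0.01 -1")

```text
clock: 3.55
position: [0.2978, -0.27, 0.2279]
tool_rot: [3.141, 0.0, 1.739]
wrist_force: [1.1, -0.6, 0.2]
width: 0.0852
grip_force: 0.0
```

carry_out(motion="0 0 0 0.13 0.09 0.01 -1;0 0 0 0.13 0.09 0.01 -1;0 0 0 0.13 0.09 0.01 -1;0 0 0 0.13 0.09 0.01 -1;0 0 0 0.13 0.09 0.01 -1;0 0 0 0.13 0.09 0.01 -1;0 0 0 0.13 0.09 0.01 -1;0 0 0 0.13 0.09 0.01 -1")

```text
clock: 4.55
position: [0.4319, 0.0166, 0.2079]
tool_rot: [3.141, 0.0, 1.739]
wrist_force: [-0.6, -0.4, 0.0]
width: 0.0851
grip_force: 0.0
```

```bash
cat > w.py <<'E'
from m import *
def look(tag):
    o=bot.get_obs();p,d=bot.snapshot("wrist");cv2.imwrite(f"pics/{tag}.png",p[...,::-1])
    C=bot.calibration("wrist");K=C["mtx"];v,u=np.mgrid[0:420,0:560]
    T=np.eye(4);T[:3,:3]=R.from_euler("xyz",o["tool_rot"]).as_matrix();T[:3,3]=o["position"]
    P=np.stack([(u-K[0,2])/K[0,0]*d,-(v-K[1,2])/K[1,1]*d,-d,np.ones_like(d)],-1)@(T@C["mount"]).T
    return o,p,d,P[...,:3]
def tool(o,tgt):
    return R.from_euler("xyz",o["tool_rot"]).as_matrix().T@(np.array(tgt)-o["position"])/.25
def greens(p,d,P):
    m=cv2.inRange(cv2.cvtColor(p,cv2.COLOR_RGB2HSV),(45,120,40),(85,255,255));n,l,s,ce=cv2.connectedComponentsWithStats(m);out=[]
    for i in range(1,n):
        if s[i,4]<150: continue
        q=P[(l==i)&(d>0)]
        if len(q)<20: continue
        z=np.percentile(q[:,2],90);t=q[q[:,2]>z-.004];out.append(np.r_[(t.min(0)+t.max(0))[:2]/2,z,np.ptp(t[:,:2],axis=0)]);print("green",ce[i],s[i,4],out[-1])
    return out
E
python3 - <<'E'
from w import *
o,p,d,P=look("w1");print(o["position"])
for g in greens(p,d,P): print(tool(o,[g[0],g[1],.05]))
E
```

```text
[0.4319 0.0166 0.2079]
green [293.455  183.4265] 1789 [0.4447 0.0407 0.076  0.0388 0.0395]
green [422.9772 263.9761] 1754 [ 0.5739 -0.0133  0.0757  0.0398  0.0394]
[0.0867 0.0662 0.6317]
[-0.2127  0.5398  0.632 ]
```

View pics/w1.png

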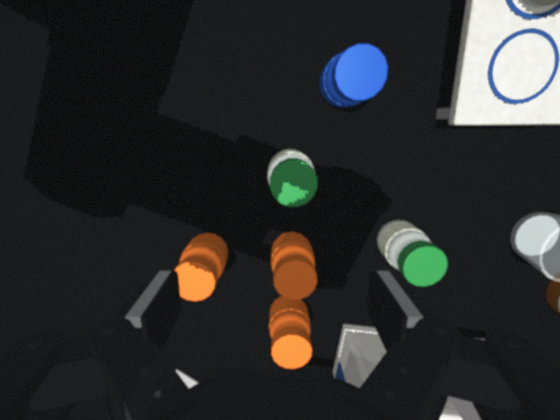

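Jar A is at wrist pixel (293,183), and the near fingers pass clear of the orange jars. I'll centre over it, descend and grip.

carry_out(motion="0 0 0 0.043 0.033 0.05 -1;0 0 0 0.043 0.033 0.05 -1;0 0 0 0 0 0.1 -1;0 0 0 0 0 0.12 -1;0 0 0 0 0 0.12 -1;0 0 0 0 0 0.12 -1;0 0 0 0 0 0.07 -1;0 0 0 0 0 0 -0.2")

```text
clock: 5.6
position: [0.4433, 0.0392, 0.049]
tool_rot: [-3.138, -0.001, 1.738]
wrist_force: [0.7, -1.0, 0.3]
width: 0.0698
grip_force: 0.0
```

carry_out(motion="0 0 0 0 0 0 0.5;0 0 0 0 0 0 0.5;0 0 0 0 0 0 0.5;0 0 0 0 0 0 0.5;0 0 0 0 0 0 0.5")

```text
clock: 6.22
position: [0.4444, 0.0392, 0.0514]
tool_rot: [3.14, 0.001, 1.739]
wrist_force: [-0.8, -0.4, 5.8]
width: 0.0406
grip_force: 59.9
```

carry_out(motion="0 0 0 0 0 -0.08 0.5;0 0 0 0 0 -0.16 0.5;0 0 0 0 0 -0.18 0.5;0 0 0 0 0 -0.18 0.5;0 0 0 0.06 0.05 0 0.5;0 0 0 0.11 0.095 0 0.5;0 0 0 0.13 0.11 0 0.5;0 0 0 0.13 0.11 0 0.5")

```text
clock: 7.22
position: [0.5165, 0.1617, 0.201]
tool_rot: [3.141, 0.0, 1.739]
wrist_force: [1.1, -1.1, -0.7]
width: 0.0402
grip_force: 61.2
```

carry_out(motion="0 0 0 0.13 0.11 0 0.5;0 0 0 0.13 0.11 0 0.5;0 0 0 0.11 0.1 0 0.5;0 0 0 0.09 0.08 0 0.5;0 0 0 0 0 0 0.5;0 0 0 0 0 0 0.5")

```text
clock: 7.98
position: [0.595, 0.2902, 0.2005]
tool_rot: [-3.141, 0.0, 1.739]
wrist_force: [0.8, -0.1, -1.7]
width: 0.0408
grip_force: 61.2
```

Run:
```python
from w import *
o,p,d,P=look("w2");print(o["position"],o["tool_rot"],o["width"])
m=(abs(P[...,2]-.045)<.006)&(d>0)&(p.min(-1)>90);q=P[m][:,:2]
print("shelf",cv2.minAreaRect(q.astype(np.float32)))
greens(p,d,P)
# blue rings on shelf
b=cv2.inRange(cv2.cvtColor(p,cv2.COLOR_RGB2HSV),(100,110,40),(130,255,255))
n,l,s,ce=cv2.connectedComponentsWithStats(cv2.dilate(b,np.ones((3,3))))
for i in range(1,n):
    if s[i,4]<150: continue
    q=P[(l==i)&(b>0)&(d>0)&(abs(P[...,2]-.045)<.008)]
    if len(q)>40: print(ce[i],s[i,4],q.min(0),q.max(0),cv2.minEnclosingCircle(q[:,:2].astype(np.float32)))
print(tool(o,[.595,.2906,.096]))
```

```text
[0.595  0.2902 0.2005] [-3.1413  0.0002  1.7388] 0.04083154751108922
shelf ((0.6062900424003601, 0.2272535264492035), (0.5165623426437378, 0.22853542864322662), 3.7451648712158203)
green [273.6324 306.4849] 8270 [0.5946 0.2927 0.2248 0.0397 0.0392]
[274.3768 191.0525] 552 [0.5672 0.2723 0.0438] [0.6225 0.3178 0.0476] ((0.5949535965919495, 0.2904011905193329), 0.027916116639971733)
[151.5559 302.7814] 1002 [0.4669 0.1465 0.0371] [0.4954 0.1548 0.0443] ((0.4811583161354065, 0.1487293541431427), 0.01452555414289236)
[0.0018 0.0006 0.418 ]
```

View pics/w2.png

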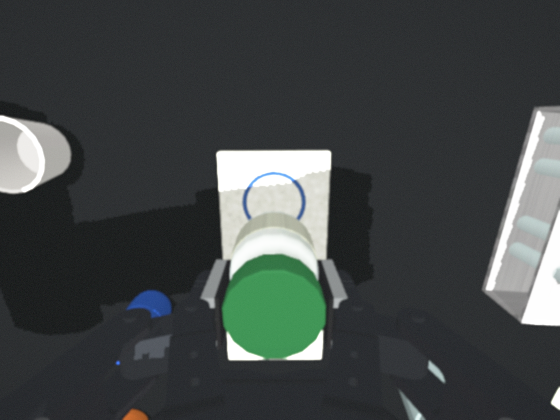

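Ring (275,195) is centred at (.595,.290), and the jar hangs upright above it, 2 mm off. I'll lower and release it.

carry_out(motion="0 0 0 -0.007 0.001 0.08 0.5;0 0 0 0 0 0.1 0.5;0 0 0 0 0 0.1 0.5;0 0 0 0 0 0.08 0.5;0 0 0 0 0 0.04 0.5;0 0 0 0 0 0.014 0.5;0 0 0 0 0 0 0.5;0 0 0 0 0 0 0.5")

```text
clock: 9.02
position: [0.5962, 0.289, 0.0976]
tool_rot: [3.14, -0.0, 1.739]
wrist_force: [0.4, -0.1, -0.6]
width: 0.0401
grip_force: 61.2
```

carry_out(motion="0 0 0 0 0 0 -0.3;0 0 0 0 0 0 -0.8;0 0 0 0 0 0 -0.9;0 0 0 0 0 0 -0.9;0 0 0 0 0 -0.06 -0.9;0 0 0 0 0 -0.14 -0.9;0 0 0 0 0 -0.18 -0.9;0 0 0 0 0 -0.12 -0.9")

```text
clock: 10.02
position: [0.5962, 0.2891, 0.2255]
tool_rot: [3.138, -0.0, 1.739]
wrist_force: [-0.5, -0.3, -0.4]
width: 0.081
grip_force: 0.0
```

carry_out(motion="0 0 0 -0.06 -0.015 0 -0.9;0 0 0 -0.12 -0.03 0 -0.9;0 0 0 -0.16 -0.04 0 -0.9;0 0 0 -0.18 -0.045 0 -0.9;0 0 0 -0.18 -0.045 0 -0.9;0 0 0 -0.18 -0.045 0 -0.9;0 0 0 -0.16 -0.04 0 -0.9;0 0 0 -0.136 -0.029 0 -0.9")

```text
clock: 11.02
position: [0.5729, -0.015, 0.2212]
tool_rot: [-3.14, -0.0, 1.738]
wrist_force: [1.2, 0.3, 0.4]
width: 0.0812
grip_force: 0.0
```

Run:
```python
from w import *
o,p,d,P=look("w3");print(o["position"])
for g in greens(p,d,P): print(tool(o,[g[0],g[1],.05]))
```

```text
[ 0.5729 -0.015   0.2212]
green [276.1482 203.1292] 1579 [ 0.5743 -0.0134  0.076   0.0392  0.0391]
[0.005  0.0076 0.685 ]
```

carry_out(motion="0 0 0 0.005 0.007 0.06 -0.9;0 0 0 0 0 0.12 -0.9;0 0 0 0 0 0.14 -0.9;0 0 0 0 0 0.14 -0.9;0 0 0 0 0 0.12 -0.9;0 0 0 0 0 0.075 -0.9;0 0 0 0 0 0.02 -0.9;0 0 0 0 0 0 -0.2")

```text
clock: 12.08
position: [0.5752, -0.0109, 0.0528]
tool_rot: [-3.141, -0.0, 1.74]
wrist_force: [-0.2, -0.3, 0.4]
width: 0.0653
grip_force: 0.0
```

carry_out(motion="0 0 0 0 0 0 0.5;0 0 0 0 0 0 0.5;0 0 0 0 0 0 0.5;0 0 0 0 0 0 0.5;0 0 0 0 0 -0.08 0.5;0 0 0 0 0 -0.16 0.5;0 0 0 0 0 -0.18 0.5;0 0 0 0 0 -0.18 0.5")

```text
clock: 13.08
position: [0.5751, -0.0114, 0.205]
tool_rot: [3.141, 0.0, 1.739]
wrist_force: [0.4, 0.0, -2.1]
width: 0.04
grip_force: 60.8
```

carry_out(motion="0 0 0 0.06 0.025 0 0.5;0 0 0 0.12 0.05 0 0.5;0 0 0 0.14 0.06 0 0.5;0 0 0 0.14 0.06 0 0.5;0 0 0 0.12 0.05 0 0.5;0 0 0 0.085 0.038 0 0.5;0 0 0 0 0 0 0.5;0 0 0 0 0 0 0.5")

```text
clock: 14.08
position: [0.6172, 0.1637, 0.2027]
tool_rot: [-3.141, 0.0, 1.739]
wrist_force: [0.0, -1.1, -1.8]
width: 0.0397
grip_force: 60.8
```

Run:
```python
from w import *
o,p,d,P=look("w4");print(o["position"],o["tool_rot"],o["width"])
greens(p,d,P)
b=cv2.inRange(cv2.cvtColor(p,cv2.COLOR_RGB2HSV),(100,110,40),(130,255,255))
n,l,s,ce=cv2.connectedComponentsWithStats(cv2.dilate(b,np.ones((3,3))))
for i in range(1,n):
    q=P[(l==i)&(b>0)&(d>0)&(abs(P[...,2]-.045)<.008)]
    if len(q)>40: print(ce[i],s[i,4],cv2.minEnclosingCircle(q[:,:2].astype(np.float32)))
print(tool(o,[.6168,.1644,.0985]))
```

```text
[0.6172 0.1637 0.2027] [-3.1408  0.0002  1.7385] 0.03966554169540272
green [274.1675  25.9277] 3224 [0.5958 0.2866 0.1211 0.0379 0.0324]
green [273.2767 132.2609] 2909 [0.6059 0.2274 0.121  0.039  0.0373]
green [273.8017 311.2067] 8088 [0.618  0.1621 0.224  0.0403 0.0404]
[270.4643  64.6071] 728 ((0.5946376323699951, 0.2899823784828186), 0.028237923979759216)
[272.4756 109.9109] 595 ((0.6056488156318665, 0.22800171375274658), 0.02818882465362549)
[274.0469 191.9922] 639 ((0.6170629262924194, 0.16404391825199127), 0.028095249086618423)
[120.0489 209.361 ] 3787 ((0.4800531566143036, 0.13342274725437164), 0.02186678722500801)
[ 0.0029 -0.0007  0.4168]
```

View pics/w4.png

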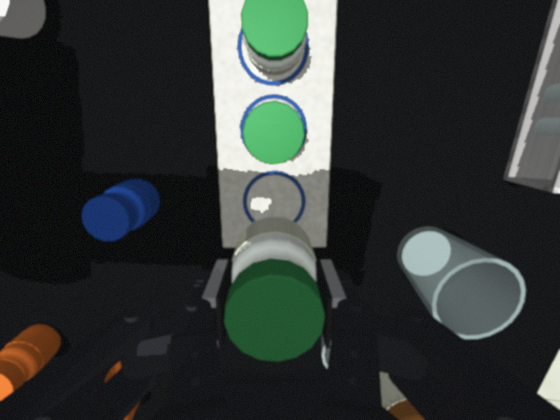

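The left and middle jars stand in their rings at (272,30) and (273,132). The right ring (274,195) is centred at (.617,.164), with jar B above it. I'll lower and release.

carry_out(motion="0 0 0 0.006 -0.003 0.08 0.5;0 0 0 0 0 0.1 0.5;0 0 0 0 0 0.1 0.5;0 0 0 0 0 0.08 0.5;0 0 0 0 0 0.04 0.5;0 0 0 0 0 0.013 0.5;0 0 0 0 0 0 0.5;0 0 0 0 0 0 0.5")

```text
clock: 15.12
position: [0.6167, 0.1656, 0.1006]
tool_rot: [3.14, 0.0, 1.739]
wrist_force: [-0.6, 0.5, -1.1]
width: 0.0399
grip_force: 60.8
```

carry_out(motion="0 0 0 0 0 0 -0.3;0 0 0 0 0 0 -0.8;0 0 0 0 0 0 -0.9;0 0 0 0 0 0 -0.9;0 0 0 0 0 -0.06 -0.9;0 0 0 0 0 -0.14 -0.9;0 0 0 0 0 -0.2 -0.9;0 0 0 0 0 -0.2 -0.9")

```text
clock: 16.12
position: [0.6161, 0.1656, 0.2526]
tool_rot: [3.141, 0.0, 1.739]
wrist_force: [-0.2, -0.8, -0.7]
width: 0.0811
grip_force: 0.0
```

Run:
```python
from w import *
o,p,d,P=look("w5");print(o["position"],o["tool_rot"],o["width"]);greens(p,d,P)
p,d=bot.snapshot("scene");greens(p,d,cloud("scene",d))
p,d=bot.snapshot("side");greens(p,d,cloud("side",d))
```

```text
[0.6161 0.1656 0.2526] [3.1406 0.0001 1.739 ] 0.08110904525372918
green [274.8903  42.9513] 2380 [0.596  0.2898 0.1211 0.0378 0.0386]
green [274.2297 132.899 ] 1911 [0.6062 0.227  0.121  0.0384 0.0379]
green [273.8322 209.6618] 1579 [0.6164 0.1639 0.121  0.0375 0.0393]
green [305.05   232.4231] 260 [0.6173 0.1643 0.1208 0.0401 0.0373]
green [330.0737 243.3228] 285 [0.606  0.227  0.1207 0.0414 0.0398]
green [358.1909 255.1061] 330 [0.5967 0.2912 0.1209 0.0394 0.0401]
green [226.9384 240.0237] 211 [0.6155 0.1648 0.1219 0.0403 0.0385]
green [208.8577 257.3054] 239 [0.605  0.2286 0.1221 0.0405 0.0387]
green [189.8109 276.1975] 238 [0.5953 0.2927 0.1221 0.0397 0.0365]
```

All three jars are placed to within 3 mm. Now I'll turn to the cover's yaw and go above the bar.

carry_out(motion="0 0 0.042 0 0 0 -0.9;0 0 0 -0.08 -0.03 0 -0.9;0 0 0 -0.14 -0.05 0 -0.9;0 0 0 -0.16 -0.055 0 -0.9;0 0 0 -0.18 -0.065 0 -0.9;0 0 0 -0.18 -0.065 0 -0.9;0 0 0 -0.18 -0.065 0 -0.9;0 0 0 -0.18 -0.065 0 -0.9")

```text
clock: 17.27
position: [0.5266, -0.114, 0.2493]
tool_rot: [-3.14, -0.001, 1.607]
wrist_force: [1.1, -1.1, 0.5]
width: 0.0812
grip_force: 0.0
```

carry_out(motion="0 0 0 -0.18 -0.065 0 -0.6;0 0 0 -0.16 -0.055 0 -0.6;0 0 0 -0.14 -0.045 0 -0.6;0 0 0 0 0 0 -0.4;0 0 0 0 0 0 -0.2")

```text
clock: 17.9
position: [0.4906, -0.2335, 0.2495]
tool_rot: [-3.141, -0.001, 1.607]
wrist_force: [0.5, -0.1, -0.3]
width: 0.0512
grip_force: 0.0
```

Run:
```python
from w import *
o,p,d,P=look("w6");print(o["position"],o["tool_rot"],o["width"])
for r in bot.tip_of("cover_bar","wrist")[:2]: print(r,onplane("wrist",*r["xy"],.112,o))
# bar points: z .108-.122 in front of cover
q=P[(d>0)&(abs(P[...,2]-.115)<.006)&(P[...,0]<.515)&(P[...,0]>.45)&(abs(P[...,1]+.235)<.05)]
print(len(q),q.min(0),q.max(0),"line",cv2.fitLine(q[:,:2].astype(np.float32),2,0,.01,.01).ravel(),np.median(q,0))
```

```text
[ 0.4906 -0.2335  0.2495] [-3.1409 -0.0009  1.6071] 0.051205012719611386
{'xy': [271.0, 209.8], 'score': 0.73} [ 0.4883 -0.2355  0.112 ]
2305 [ 0.4784 -0.285   0.111 ] [ 0.515 -0.185  0.121] line [ 0.0489 -0.9988  0.4904 -0.2337] [ 0.4885 -0.2325  0.118 ]
```

View pics/w6.png

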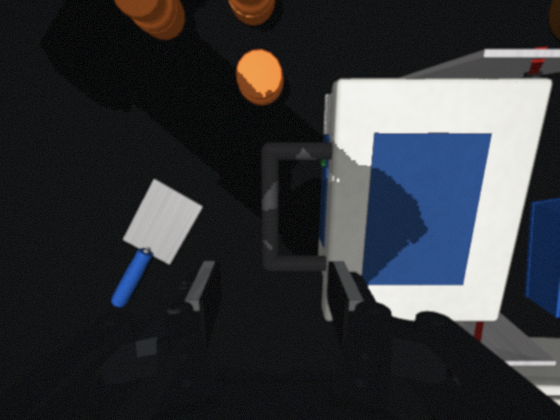

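The bar is at (270,207), world (.488,-.2345), between the open fingers' paths. The gap behind it leaves about 10 mm for the finger. Descend and grip.

carry_out(motion="0 0 0 -0.004 -0.009 0.05 0;0 0 0 0 0 0.1 0;0 0 0 0 0 0.12 0;0 0 0 0 0 0.12 0;0 0 0 0 0 0.1 0;0 0 0 0 0 0.06 0;0 0 0 0 0 0.02 0;0 0 0 0 0 0 0")

```text
clock: 19.0
position: [0.4887, -0.2353, 0.1076]
tool_rot: [3.141, 0.0, 1.607]
wrist_force: [-0.6, -0.3, 0.1]
width: 0.043
grip_force: 0.0
```

carry_out(motion="0 0 0 0 0 0 0.3;0 0 0 0 0 0 0.6;0 0 0 0 0 0 1;0 0 0 0 0 0 1;0 0 0 0 0 0 1;0 0 0 0 0 0 1")

```text
clock: 19.75
position: [0.4871, -0.2354, 0.1075]
tool_rot: [-3.138, -0.0, 1.607]
wrist_force: [-8.7, -1.7, 2.7]
width: 0.0115
grip_force: 58.4
```

Run:
```python
import numpy as np
a=lambda t:np.array([-.2103*np.cos(t+.057),-.2103*np.sin(t+.057)])/.25
for s in ([0,.03,.08,.14,.2,.26,.32,.38,.44,.5,.56,.62,.68,.74,.8,.86,.92,.97,1.02,1.06,1.1],[1.1,1.06,1.01,.96,.91,.86,.82,.79,.77]):
    print(" ; ".join("%.3f %.3f"%tuple(a(v)-a(u)) for u,v in zip(s,s[1:])))
```

```text
0.002 -0.025 ; 0.005 -0.042 ; 0.008 -0.050 ; 0.011 -0.049 ; 0.014 -0.048 ; 0.017 -0.047 ; 0.020 -0.046 ; 0.023 -0.045 ; 0.025 -0.044 ; 0.028 -0.042 ; 0.030 -0.040 ; 0.033 -0.038 ; 0.035 -0.036 ; 0.037 -0.034 ; 0.039 -0.032 ; 0.041 -0.029 ; 0.035 -0.023 ; 0.037 -0.021 ; 0.030 -0.015 ; 0.031 -0.014
-0.031 0.014 ; -0.037 0.019 ; -0.036 0.021 ; -0.035 0.023 ; -0.034 0.025 ; -0.026 0.021 ; -0.019 0.016 ; -0.012 0.011
```

carry_out(motion="0 0 0 0 -0.004 -0.025 1;0 0 0 0 0.005 -0.042 1;0 0 0 0 0.008 -0.050 1;0 0 0 0 0.011 -0.049 1;0 0 0 0 0.014 -0.048 1;0 0 0 0 0.017 -0.047 1;0 0 0 0 0.020 -0.046 1;0 0 0 0 0.023 -0.045 1")

```text
clock: 20.75
position: [0.5107, -0.2345, 0.1964]
tool_rot: [-3.138, 0.0, 1.607]
wrist_force: [-9.4, -3.2, 1.4]
width: 0.0117
grip_force: 58.3
```

carry_out(motion="0 0 0 0 0.023 -0.044 1;0 0 0 0 0.028 -0.042 1;0 0 0 0 0.030 -0.040 1;0 0 0 0 0.033 -0.038 1;0 0 0 0 0.035 -0.036 1;0 0 0 0 0.037 -0.034 1;0 0 0 0 0 0 1")

```text
clock: 21.62
position: [0.5569, -0.2329, 0.2579]
tool_rot: [-3.14, 0.003, 1.606]
wrist_force: [-19.1, -0.2, 17.9]
width: 0.0117
grip_force: 59.8
```

```bash
cat > c.py <<'E'
from w import *
def cover(tag):
    o=bot.get_obs();print(o["position"],o["wrist_force"],o["width"])
    for c in ("side","scene"):
        p,d=bot.snapshot(c);P=cloud(c,d);cv2.imwrite(f"pics/{tag}{c}.png",p[...,::-1])
        m=(cv2.inRange(cv2.cvtColor(p,cv2.COLOR_RGB2HSV),(100,120,40),(130,255,255))>0)&(d>0)&(P[...,0]>.5)&(P[...,0]<.75)&(abs(P[...,1]+.235)<.07)&(P[...,2]>.12)
        q=P[m]
        if len(q)<60: print(c,len(q));continue
        q=q-np.median(q,0);n=np.linalg.svd(q,full_matrices=False)[2][2];n*=np.sign(n[2]);print(c,len(q),"theta",np.arctan2(np.hypot(n[0],n[1]),n[2]),n)
E
python3 -c "
from c import *
cover('c1')"
```

```text
[ 0.5569 -0.2329  0.2579] [-19.1493  -0.1561  17.8704] 0.01166418023178485
side 113 theta 0.7846799187880225 [0.7063 0.0215 0.7076]
scene 992 theta 0.7849407926267014 [0.7063 0.0274 0.7074]
```

```bash
python3 -c "
import cv2
a=cv2.imread('pics/c1side.png')[60:260,260:480];b=cv2.imread('pics/c1scene.png')[60:260,120:340]
cv2.imwrite('pics/c1.png',cv2.resize(cv2.hconcat([a,b]),(800,364),interpolation=2))"
```

```text
(no output)
```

View pics/c1.png

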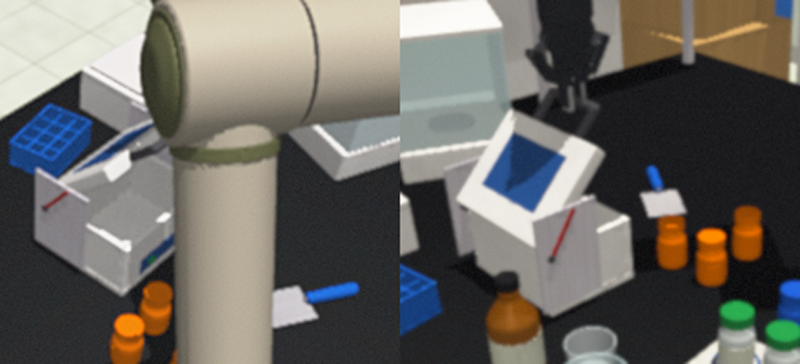

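The fingers hold the bar with no other contact, and the cover is at 0.785 rad. The force is along the radius, outwards, so I'll ease out a little and continue.

carry_out(motion="0 0 0 0 -0.005 -0.005 1;0 0 0 0 0 0 1")

```text
clock: 21.98
position: [0.5561, -0.2329, 0.2573]
tool_rot: [-3.14, 0.002, 1.606]
wrist_force: [-11.1, -1.5, 8.1]
width: 0.0115
grip_force: 59.2
```

carry_out(motion="0 0 0 0 0.039 -0.032 1;0 0 0 0 0.041 -0.029 1;0 0 0 0 0.035 -0.023 1;0 0 0 0 0 0 1")

```text
clock: 22.48
position: [0.5856, -0.2318, 0.2797]
tool_rot: [3.14, 0.003, 1.607]
wrist_force: [-11.5, -0.2, 12.8]
width: 0.0114
grip_force: 61.5
```

```bash
python3 -c "
from c import *
cover('c2')"
```

```text
[ 0.5856 -0.2318  0.2797] [-11.5179  -0.2327  12.8353] 0.011407567980108571
side 0
scene 1003 theta 0.9538286775208811 [0.8152 0.0278 0.5786]
```

carry_out(motion="0 0 0 0 0.035 -0.024 1;0 0 0 0 0.028 -0.018 1;0 0 0 0 0.031 -0.015 1;0 0 0 0 0 0 1;0 0 0 0 0 0 1;0 0 0 0 0 0 1")

```text
clock: 23.32
position: [0.6091, -0.2309, 0.2933]
tool_rot: [3.14, 0.002, 1.607]
wrist_force: [-5.7, -1.5, 9.3]
width: 0.0113
grip_force: 59.8
```

```bash
python3 -c "
from c import *
cover('c3')"
```

```text
[ 0.6091 -0.2309  0.2933] [-5.733  -1.5432  9.2675] 0.011346465130403879
side 0
scene 985 theta 1.0813145159502673 [0.882  0.0327 0.4702]
```

The cover is at 1.08 rad, past balance. Now I'll ease it back.

carry_out(motion="0 0 0 0 -0.031 0.014 1;0 0 0 0 -0.037 0.019 1;0 0 0 0 -0.036 0.021 1;0 0 0 0 -0.035 0.023 1;0 0 0 0 -0.034 0.025 1;0 0 0 0 -0.026 0.021 1;0 0 0 0 -0.019 0.016 1;0 0 0 0 0 0 1")

```text
clock: 24.42
position: [0.5547, -0.2329, 0.2556]
tool_rot: [-3.141, -0.0, 1.607]
wrist_force: [-1.7, -2.4, 3.6]
width: 0.0113
grip_force: 61.6
```

carry_out(motion="0 0 0 0 0 0 1;0 0 0 0 0 0 1;0 0 0 0 0 0 1;0 0 0 0 0 0 1")

```text
clock: 24.92
position: [0.555, -0.2329, 0.2559]
tool_rot: [3.142, 0.0, 1.607]
wrist_force: [-2.4, -2.2, 4.9]
width: 0.0115
grip_force: 61.7
```

```bash
python3 -c "
from c import *
cover('c4')
p,d=bot.snapshot('scene');greens(p,d,cloud('scene',d))
cover('c5')"
```

```text
[ 0.555  -0.2329  0.2559] [-2.3539 -2.1892  4.9282] 0.011504735500283195
side 127 theta 0.76505504715293 [0.6922 0.0224 0.7213]
scene 985 theta 0.7725208169868532 [0.6975 0.0257 0.7162]
green [305.0176 232.0775] 284 [0.6174 0.1644 0.1206 0.0387 0.0393]
green [330.1971 243.3441] 279 [0.6069 0.2266 0.1208 0.0398 0.0409]
green [358.2683 255.1128] 328 [0.5966 0.2914 0.1208 0.041  0.0397]
[ 0.555  -0.2329  0.2559] [-2.7182 -2.2748  4.864 ] 0.011476247825047529
side 126 theta 0.7729749768085419 [0.6979 0.0241 0.7158]
scene 982 theta 0.772751591875753 [0.6977 0.0252 0.716 ]
```

The cover is still at 0.77 rad, the bar is gripped and the jars are in their rings. Handing in.

```bash
python3 -c "
from rig import bot
print(bot.finish_job())"
```

```text
the job is handed in; nothing more can be done
None
```

I handed the job in at about 25 s: the three jars stand in a row within about 3 mm of their ring centres, and the cover, after being raised to 1.08 rad, is held still by its bar at 0.77 rad (about 10° below balance); no verdict came back.

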